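Take the lift-off lid from the repair-parts box and park it in the letter rack

TASK

Open the grey repair-parts box: swing its blue lid up to upright on its hinges, lift it straight up off the hinge pins, and stand it on its hinge edge in the slot of the wooden letter rack. Lower it in gently rather than dropping it, let go, and leave the phone cover, ring dish, red prying triangle and tweezer where they are.

Things in the scene. Friction and masses are not known exactly. Their poses are not given: they have to be found in the camera images.
- box: Grey plastic parts box, fixed to the table, left or right of the middle, turned up to about 15 degrees. 150 (x) x 180 (y) x 75 mm high; origin at the centre of its underside, z up, -x its front, +x its rear, where the hinge is.
- box_hinge (a point): Point on the box: middle of the hinge axis, which is parallel to the box's y, 89 mm behind the box's centre and 78 mm above the table. Axes as the box's.
- box_pin (a point): Point on the box: centre of its +y hinge pin, on the hinge axis 70 mm from its middle (the other is its mirror image). Flat steel pins, 4 mm in x by 12 mm in z, point outward (y 59 to 81 mm) from black brackets 8 mm wide. Each bracket has an upright stop 6.5 mm behind the axis, 28 mm above it: a lid swung past vertical leans there at about 0.1 rad and stays.
- lid: Blue loose lid, 0.18 to 0.35 kg, shut on the box at the start. Origin on its hinge axis, midway between its ears. Shut, its axes match the box's; upright, its -x points up. Plate 6 mm thick, 184 mm wide in y, from 14 to 166 mm along -x, mid-thickness through the origin; a rib hangs 9 mm under it near the front edge. The hinge turns freely: let go short of vertical, the lid falls shut.
- lid_ear (a point): Point on the lid: centre of its +y hinge ear, 68 mm from the origin (the other is its mirror image). Ears are 14 mm wide, 20 mm thick, reach 15 mm beyond the axis, and have a 14 mm round cavity with a 7 mm slot open to the lid's +x. The flat pins pass the slot only with the lid within about 0.35 rad of upright. Lifted 22 mm the ears clear the pins, 45 mm the stops.
- lid_bar (a point): Point on the lid: centre of the orange T-handle bar at its front edge, 190 mm from the lid's origin along -x. Round rod, 16 mm in diameter, 44 mm long along y; its flat ends are free, so it can be held by them and pivot there. Neck 18 mm wide, 8 mm thick; 16 mm free between bar and plate. Shut, the bar is 78 mm above the table, in front of the box.
- rack: Wooden letter rack, fixed to the table on the other side from the box, turned up to about 15 degrees. 90 (x) x 220 (y) x 85 mm high; origin at the centre of its underside, z up. One slot along y, 32 mm wide between two 6 mm walls, 204 mm long between end walls 40 mm high. A lid stood in it has its origin about 23 mm above the table, may face either way and leans up to 0.3 rad.
- rack_slot (a point): Point on the rack: centre of the slot's floor, 8 mm above the table.
- phone_cover: Green phone back cover lying flat beyond the work, 72 (x) x 150 (y) x 6 mm, origin at the centre of its underside. To be left alone.
- ring_dish: White ceramic ring dish, 90 mm across, 25 mm high, origin at the centre of its underside. To be left alone.
- pry_triangle: Red plastic prying triangle lying flat, about 60 mm long and 5 mm thick, origin at the centre of its underside. To be left alone.
- tweezer: Steel tweezer lying along its x, about 138 mm long, 16 mm wide and 8 mm high, origin near its middle. To be left alone.
Not all that is in view belongs to the job. Several things have the shape of the rack; the one meant has the colours described above.

How it is judged (in metres and radians):
On the way, in this order (a step that is already met when the one before it is completed fails the run):
1. the lid stands upright (within 0.25 rad) with its ears still on the pins (angle between the x axis of lid and the z axis of box, either way round below 0.25 rad and distance between lid and box_hinge below 0.008 m), for 0.2 s.
2. the lid is lifted clear above its pins (25 mm or more), still upright within 0.4 rad (angle between the x axis of lid and the z axis of box, either way round below 0.4 rad and z of lid in the frame of box above 0.103 m), for 0.1 s.
At the end, for the whole second after the job is handed in: The lid stands at rest on its hinge edge in the rack's slot: its hinge-axis centre within 16 mm of the slot's middle across and 20 mm along it and less than 36 mm above the table, the handle bar on top, leaning no more than 0.4 rad; nothing holds it (x of lid in the frame of rack between -0.016 and 0.016 m and y of lid in the frame of rack between -0.02 and 0.02 m and z of lid in the frame of rack below 0.036 m and angle between the x axis of lid and the z axis of rack, either way round below 0.4 rad and height (world z) of lid_bar above 0.15 m and linear speed of lid below 0.02 m/s and angular speed of lid below 0.1 rad/s); the robot touches nothing.
It fails at once if the lid is forced off its pins before it stands upright (angle between the x axis of lid and the z axis of box, either way round above 0.5 rad and distance between lid and box_hinge between 0.012 and 0.04 m).
It fails at once if the lid is dropped into the rack (over 0.5 m/s inside the slot) (horizontal distance between lid and rack_slot below 0.04 m and z of lid in the frame of rack below 0.08 m and linear speed of lid above 0.5 m/s).
It fails at once if the phone cover, ring dish, prying triangle or tweezer is moved by more than 20 mm (distance of any of phone_cover, ring_dish, pry_triangle, tweezer from where it was at the start of the episode above 0.02 m).
It also fails if it takes over 50 s, if anything falls off the work surface, if the arm or the gripper's body presses on something with over 40 N, if the wrist force passes 120 N, or if a joint passes its speed limit or range.

ROBOT

A 7-joint arm with a two-finger parallel gripper is mounted at the origin on the work surface. World frame = base frame: x ahead of the robot, y to its left, z up, the work surface at z = 0. Lengths are in mm, angles in rad, forces in N, time in s.
With the tool pointing down it reaches from about 425 to 925 mm from the base axis. Payload 6.8 kg.
Tool frame: the origin (TCP) lies at the very end of the fingers, on their centre line; the grasp point (between the pads) lies 19 mm behind it; z points along the fingers, y is the line along which they close (so a half turn about z gives the same grasp; the last joint's range is limited). The gripper opens to 85 mm and grips with 20 to 120 N. Pads are 22 mm wide; open, the fingers measure 114 mm over their backs; the gripper's body (76 mm by 85 mm) begins 54 mm behind the grasp point. The pads swing forward as they close: fully open they stand 13 mm farther back than shut.
Start: joints at [-1.221, 0.477, 0.022, 1.555, -0.011, 1.109, -0.083], TCP at [298.333, 605.512, 231.308] pointing down, gripper open.
Joint ranges: [-2.96, 2.96], [-0.34, 2.1], [-1.41, 1.46], [0.24, 2.44], [-1.37, 4.51], [0.17, 1.92], [-2.96, 2.96]. Speed limits (rad/s): [2.39, 2.39, 3.14, 3.14, 3.14, 3.14, 3.14].

INTERFACE

Orientations are given as a 3x3 rotation matrix whose columns are the frame's x, y, z axes.
In Python, from cell import telemetry, optics, order gives the robot as it stands.
- The arm moves only by the tool arm_command, never from a script. Its argument "moves" is one flat list of numbers, 7 for each row, row after row: the shift along the tool's x, y, z in cm, then the turn, a rotation vector about the tool's x, y, z in degrees, then the opening in per cent of the stroke, from 0 (shut) to 100 (fully open). A call has 1 to 5 rows; each row is the pose to reach, as a shift and turn from the pose commanded when the call began, along the tool's axes at that moment; what a row does not reach only later rows make up. A row lasts 1/8 s, in which the tool goes at most 62.5 mm and 10.7 degrees, less where a joint would pass 70% of its speed; a pose out of reach is approached as far as the arm can. A call with a gripper value outside its range is refused whole. The fingers move at their own pace and stop on an object; the grip force is fixed at half the most. Time passes only in rows, so rows that repeat a pose let the fingers close. It gives the time, the measured TCP pose, the force, the opening and the grip force at its end, in the units of the state.
- telemetry.sense(): the state, without advancing time (a new reading comes with each control period).
- optics.snapshot(name): name is "side" or "top" or "wrist"; returns a dict with "color" (480x640x3 uint8, blue, green, red), "range_z" (480x640 float32, mm along the optical axis (not along the pixel's ray), 0 where there is no reading), "camera_matrix" (3x3 intrinsics, pixels), "R" (3x3) and "t" (3): a world point X has camera coordinates R X + t. Camera axes: x right, y down, z forward; pixel columns grow to the right and rows downward; lengths in mm; the calibration is good to about 2 mm. A picture is of the moment at which its call begins.
- order.hand_in(): hands the job in; it is judged then, once.
The state is a dict: "clock": time; "joint_positions": joint angles; "qvel": joint speeds; "effort": joint torques, N m; "ee_pos": TCP position; "ee_rot": TCP orientation; "force": force on the tool from outside, world axes, zero at the start; "wrist_torque": the same for the moment, N m; "finger_gap": finger opening in mm; "grip_force": force on a finger pad.
Only numpy, scipy, OpenCV 4.12 (cv2) and the standard library are available. Lean on these libraries where they do the work, as an engineer would, in place of code of your own. Each camera call takes 0.05 s, during which the arm holds its last target. There are 200 camera calls.

## Working session

There is one attempt and no reset: what is moved stays moved. The work goes in short steps, Python scripts to look and compute and a tool call to move; the robot and the scene stay as the last step left them, time stands still between calls to the robot, and variables do not carry over. Pictures are saved under pics/ and viewed, at most 10 in all, crops included, and the job is handed in when it is done.

Besides the shell and the picture viewer there is one more tool, called as name(argument=value, ...) on one line, values as JSON. arm_command: Moves the arm, as the interface text tells. Its arguments: {"type":"object","properties":{"moves":{"type":"array","items":{"type":"number"}}},"required":["moves"]}

```bash
ls; mkdir -p pics; python3 - <<'E'
from cell import telemetry, optics
import cv2,numpy as np
print(telemetry.sense())
for n in("top","side"):
    s=optics.snapshot(n); cv2.imwrite(f"pics/{n}0.png",s["color"]); np.savez(f"{n}0.npz",**s); print(n,s["camera_matrix"],s["R"],s["t"])
E
```

```text
pics
{'clock': 0.0, 'joint_positions': array([-1.22112202,  0.47782076,  0.02229808,  1.55644991, -0.01149553,
        1.10930832, -0.08309131]), 'qvel': array([-2.96228617e-04,  1.00806032e-03, -1.28026457e-03, -8.55241143e-06,
        2.33007680e-04,  2.64253426e-04,  1.38605973e-03]), 'effort': array([-1.13648020e-03, -5.96439207e+01,  1.60761941e+00, -2.81197107e+01,
        1.25017544e-02,  9.41935752e-03, -3.76544747e-06]), 'ee_pos': array([298.04579838, 604.96937003, 230.3117142 ]), 'ee_rot': array([[-8.97069044e-01,  4.41889838e-01, -7.08384768e-04],
       [ 4.41890389e-01,  8.97067406e-01, -1.71853785e-03],
       [-1.23935526e-04, -1.85467553e-03, -9.99998272e-01]]), 'force': array([-0.5664381 , -0.76571293, -0.67214122]), 'wrist_torque': array([0.02180189, 0.04347336, 0.02876915]), 'grip_force': 0.0, 'finger_gap': 85.11697564817992}
top [[436.74390295   0.         313.39719195]
 [  0.         436.74390295 238.15466485]
 [  0.           0.           1.        ]] [[ 0.00761045 -0.99997046 -0.00107344]
 [-0.97594172 -0.00719365 -0.21791284]
 [ 0.21789868  0.00270604 -0.97596764]] [139.46495954 613.52928786 849.67753853]
side [[529.47420534   0.         320.03742219]
 [  0.         529.47420534 240.4820145 ]
 [  0.           0.           1.        ]] [[ 0.79852389 -0.60187223  0.01046008]
 [-0.38119146 -0.5190353  -0.76504603]
 [ 0.46588911  0.60692024 -0.64389064]] [-403.12820267  364.14311599  668.90772897]
```

View pics/top0.png

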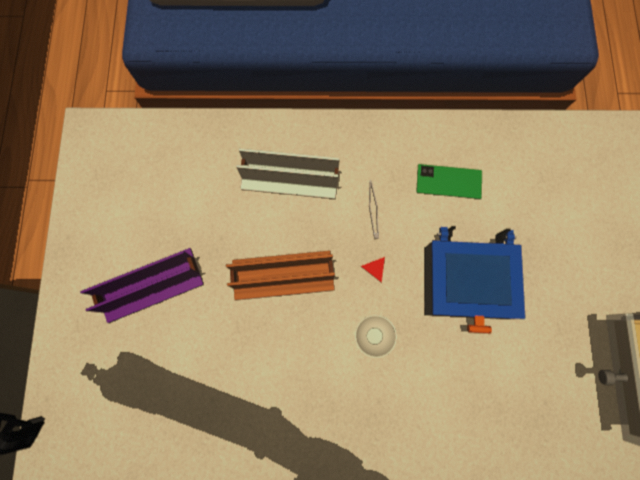

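View pics/side0.png

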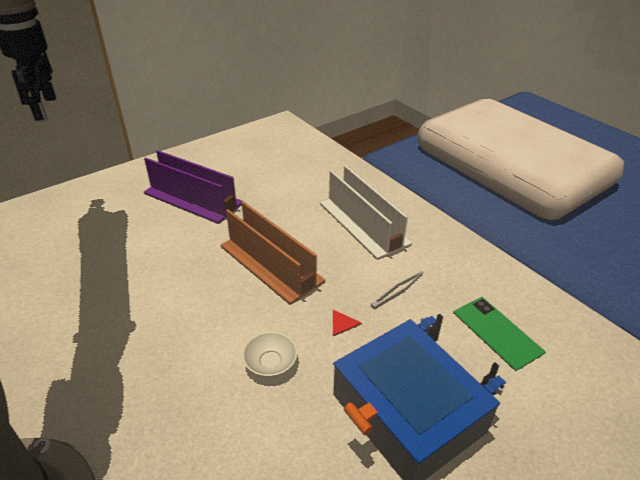

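The top view shows the blue lid at (475,280) with its orange bar at (480,327), and hinge brackets at (445,235) and (507,240). The brown wooden rack is at (282,275); the purple and white racks are decoys. Next I measure both.

```bash
cat > h.py <<'E'
import numpy as np,cv2
def cloud(s):
    v,u=np.mgrid[0:480,0:640]; z=s["range_z"].astype(float); K=s["camera_matrix"]
    c=np.stack([(u-K[0,2])*z/K[0,0],(v-K[1,2])*z/K[1,1],z],-1)
    return (c-s["t"])@s["R"]   # R^T(c-t)
def hsv(s): return cv2.cvtColor(s["color"],cv2.COLOR_BGR2HSV)
E
python3 - <<'E'
from h import *
for n in("top","side"):
    s=dict(np.load(n+"0.npz")); P=cloud(s); H=hsv(s); ok=s["range_z"]>0
    h,sa,v=H[...,0],H[...,1],H[...,2]
    def rect(m,name):
        p=P[m]; 
        r=cv2.minAreaRect(p[:,:2].astype(np.float32)); print(n,name,len(p),"z",np.percentile(p[:,2],[2,50,98]).round(1),"rect",np.round(r[0],1),np.round(r[1],1),round(r[2],2))
        return p
    reg=(P[...,0]>300)&(P[...,0]<800)&ok
    rect(reg&(h>100)&(h<128)&(sa>80)&(P[...,2]>76)&(P[...,2]<86)&(P[...,1]<-20),"lid")
    rect(reg&(h<14)&(sa>150)&(v>120)&(P[...,2]>70)&(P[...,1]<-150),"bar")
    p=P[reg&(h<20)&(sa>80)&(P[...,1]>30)&(P[...,1]<350)&(P[...,2]>76)]
    print(len(p))
    rect(reg&(h<20)&(sa>80)&(P[...,1]>60)&(P[...,1]<350)&(P[...,2]>76),"racktop")
    rect(reg&(h<20)&(sa>100)&(P[...,1]>60)&(P[...,1]<350)&(P[...,2]>4)&(P[...,2]<14),"rackbase")
    g=reg&(h>45)&(h<80)&(sa>100); rect(g,"phone")
    rect(reg&((h<8)|(h>172))&(sa>170)&(P[...,2]<12)&(P[...,1]<60)&(P[...,1]>-60),"tri")
    b=(abs(P[...,0]-430)<70)&(abs(P[...,1]+0)<70)&(P[...,2]>8); rect(b,"dish")
E
```

```text
top lid 6702 z [78.2 81.7 85.1] rect [ 542.2 -189.3] [183.8 180.1] 87.65
top bar 248 z [79.5 83.3 87.5] rect [ 437.7 -185.2] [31.2 45. ] 0.43
859
top racktop 859 z [76.6 83.6 87.5] rect [651.7 207.4] [220.3 290.1] 87.82
top rackbase 2410 z [ 4.6  7.7 11.6] rect [542.9 211.6] [ 90.2 219.4] 5.92
top phone 1702 z [2.6 6.2 9.7] rect [ 764.6 -168.6] [148.5  71.4] 84.86
top tri 275 z [1.6 4.9 8.1] rect [564.8   3. ] [51.6 45.3] 52.46
top dish 1148 z [ 8.5 16.2 26.8] rect [413.3  12.2] [86.5 86.3] 89.42
side lid 12150 z [79.3 82.2 84.9] rect [ 541.2 -189.8] [184.3 180.7] 87.66
side bar 509 z [79.9 83.9 87.4] rect [ 436.3 -185. ] [44.3 33.3] 87.02
945
side racktop 945 z [76.4 83.5 87.5] rect [543.4 211.4] [ 47.2 220.7] 5.43
side rackbase 1299 z [ 4.9  8.6 13.1] rect [584.  146.3] [166.  365.1] 49.39
side phone 2654 z [  3.5   6.5 377.4] rect [564.2 207.8] [ 134.6 1010.1] 27.6
side tri 370 z [3.1 5.5 8. ] rect [565.3   3.1] [56.5 47.5] 51.89
side dish 1607 z [ 8.4 16.7 26.8] rect [413.5  13.4] [89.  87.3] 56.15
```

```bash
cat >> h.py <<'E'
from scipy.spatial.transform import Rotation as Ro
def down(yaw_y):  # tool down, tool y at angle (deg)
    a=np.radians(yaw_y); y=np.array([np.cos(a),np.sin(a),0]); z=np.array([0,0,-1.]); return np.stack([np.cross(y,z),y,z],1)
def rows(p0,R0,wps):
    for p,yw in wps:
        d=R0.T@(np.array(p)-p0)/10; r=Ro.from_matrix(R0.T@down(yw)).as_rotvec(degrees=True)
        print(np.r_[d,r].round(2).tolist())
E
python3 - <<'E'
from h import *
from cell import telemetry
s=telemetry.sense(); p,R=s["ee_pos"],s["ee_rot"]
print(p)
a=np.array([298,605,231.]);b=np.array([500,100,230.]);c=np.array([427,-185,180.])
w=[(a+(b-a)*k/9,63.8+k*2.65) for k in range(1,10)]+[(b+(c-b)*k/5,87.65) for k in range(1,6)]
rows(p,R,w[4:5]); 
rows(w[4][0],down(w[4][1]),w[5:10]); rows(w[9][0],down(w[9][1]),w[10:])
E
```

```text
[298.1070398  604.97938236 230.42431615]
[-22.46, -20.21, 0.04, -0.1, -0.0, -13.28]
[-3.44, -4.97, 0.01, 0.0, 0.0, -2.65]
[-6.89, -9.93, 0.02, 0.0, 0.0, -5.3]
[-10.33, -14.9, 0.03, 0.0, 0.0, -7.95]
[-13.78, -19.86, 0.04, 0.0, 0.0, -10.6]
[-13.63, -25.74, 1.04, 0.0, 0.0, -10.6]
[1.23, -5.76, 1.0, 0.0, 0.0, 0.0]
[2.45, -11.51, 2.0, 0.0, 0.0, 0.0]
[3.68, -17.27, 3.0, 0.0, 0.0, 0.0]
[4.9, -23.02, 4.0, 0.0, 0.0, 0.0]
```

arm_command(moves=[-4.5,-4,0,0,0,-2.6,100,-9,-8,0,0,0,-5.2,100,-13.5,-12,0,0,0,-7.8,100,-18,-16,0,0,0,-10.5,100,-22.5,-20.2,0,0,0,-13.3,100])

```text
clock: 0.72
ee_pos: [411.3, 322.8, 231.1]
ee_rot: [[-0.975, 0.222, -0.0], [0.222, 0.975, -0.0], [0.0, -0.0, -1.0]]
force: [1.4, -0.6, -0.0]
finger_gap: 85.1
grip_force: 0.0
```

arm_command(moves=[-3.4,-5,0,0,0,-2.6,100,-6.9,-10,0,0,0,-5.2,100,-10.3,-15,0,0,0,-8,100,-13.8,-19.9,0,0,0,-10.6,100,-13.6,-25.7,1,0,0,-10.6,100])

```text
clock: 1.35
ee_pos: [488.1, 41.7, 221.7]
ee_rot: [[-0.999, 0.042, 0.003], [0.042, 0.999, -0.0], [-0.003, -0.0, -1.0]]
force: [-0.2, 0.6, -0.0]
finger_gap: 85.4
grip_force: 0.0
```

arm_command(moves=[1.2,-5.8,1,0,0,0,100,2.5,-11.5,2,0,0,0,100,3.7,-17.3,3,0,0,0,100,4.9,-23,4,0,0,0,100,4.9,-23,4,0,0,0,100])

```text
clock: 1.98
ee_pos: [425.1, -188.0, 180.6]
ee_rot: [[-0.999, 0.049, -0.002], [0.049, 0.999, -0.001], [0.002, -0.001, -1.0]]
force: [0.4, 1.7, 0.2]
finger_gap: 85.7
grip_force: 0.0
```

```bash
python3 - <<'E'
from h import *
from cell import telemetry,optics
s=telemetry.sense(); p,R=s["ee_pos"],s["ee_rot"]
print(s["clock"],p,R.round(3),s["joint_positions"].round(2))
w=optics.snapshot("wrist"); cv2.imwrite("pics/w1.png",w["color"]); P=cloud(w);H=hsv(w)
m=(H[...,0]<16)&(H[...,1]>150)&(H[...,2]>100)&(P[...,2]>70)&(P[...,2]<95)&(abs(P[...,0]-430)<40)&(w["range_z"]>0)
q=P[m]; print(len(q),q.min(0),q.max(0),cv2.minAreaRect(q[q[:,0]<438][:,:2].astype(np.float32)))
rows(p,R,[((427,-185,120),87.65),((427,-185,57),87.65)])
E
```

```text
1.975 [ 425.0777579  -188.04917587  180.64437121] [[-0.999  0.049 -0.002]
 [ 0.049  0.999 -0.001]
 [ 0.002 -0.001 -1.   ]] [-0.06  0.2   0.39  2.11 -0.1   0.85  1.91]
2504 [ 418.7506129  -207.07638987   70.63432306] [ 454.13717973 -163.79475076   88.47963635] ((428.5551452636719, -185.54481506347656), (43.175777435302734, 18.935558319091797), 88.53917694091797)
[-0.19, 0.32, 6.06, -0.06, -0.11, -0.47]
[-0.2, 0.33, 12.36, -0.06, -0.11, -0.47]
```

View pics/w1.png

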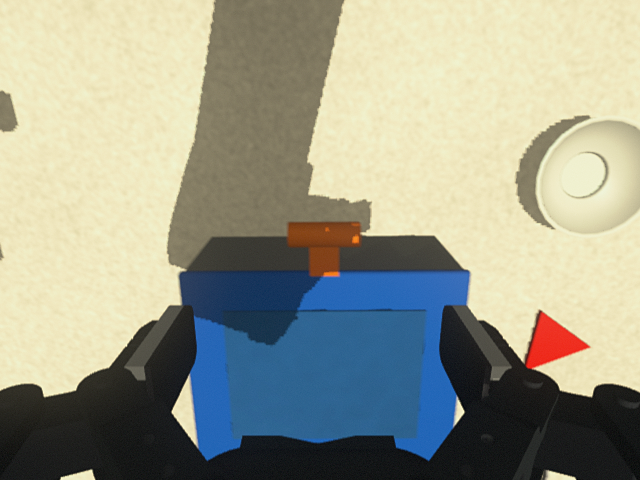

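The wrist view shows the bar at (325,235), spanning (288–361, 222–248). It measures about (427,-185.4), which agrees with the top view. I descend and grip it by its ends.

arm_command(moves=[-0.1,0.15,3,0,0,-0.3,100,-0.2,0.3,6,0,0,-0.5,100,-0.2,0.3,9,0,0,-0.5,100,-0.2,0.3,12.2,0,0,-0.5,100,-0.2,0.3,12.2,0,0,-0.5,100])

```text
clock: 2.65
ee_pos: [428.7, -178.9, 57.7]
ee_rot: [[-1.0, 0.029, -0.004], [0.029, 1.0, 0.002], [0.004, 0.002, -1.0]]
force: [0.2, -0.6, 0.3]
finger_gap: 85.7
grip_force: 0.0
```

arm_command(moves=[0,0,0,0,0,0,10,0,0,0,0,0,0,10,0,0,0,0,0,0,10,0,0,0,0,0,0,10,0,0,0,0,0,0,10])

```text
clock: 3.28
ee_pos: [430.9, -181.7, 60.9]
ee_rot: [[-0.999, 0.033, 0.003], [0.033, 0.999, -0.001], [-0.003, -0.001, -1.0]]
force: [-1.6, -1.5, 10.3]
finger_gap: 42.7
grip_force: 59.4
```

Gripped: gap 42.7 mm, 59 N. Now I swing along the 190 mm arc.

arm_command(moves=[0,0,-1.3,0,0,0,10,-0.15,0,-2.55,0,0,0,10,-0.34,0,-3.75,0,0,0,10,-0.6,0,-4.9,0,0,0,10,-0.93,0,-6.05,0,0,0,10])

```text
clock: 3.9
ee_pos: [440.2, -181.7, 120.9]
ee_rot: [[-0.999, 0.032, 0.002], [0.032, 0.999, -0.001], [-0.002, -0.001, -1.0]]
force: [6.5, -4.7, -6.7]
finger_gap: 42.9
grip_force: 61.7
```

```bash
python3 - <<'E'
from h import *
from cell import telemetry,optics
s=telemetry.sense(); print(s["ee_pos"],s["ee_rot"].round(4),s["force"],s["finger_gap"])
w=optics.snapshot("side"); cv2.imwrite("pics/s1.png",w["color"][230:,200:])
E
```

```text
[ 440.23828267 -181.72102135  120.93849584] [[-9.995e-01  3.210e-02  2.400e-03]
 [ 3.210e-02  9.995e-01 -1.000e-03]
 [-2.400e-03 -9.000e-04 -1.000e+00]] [ 6.49044788 -4.73368416 -6.66892742] 42.94597778405825
```

View pics/s1.png

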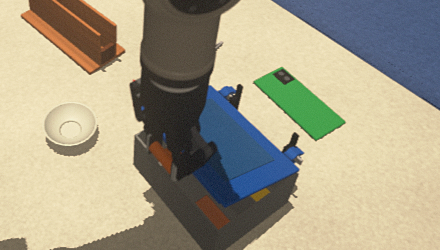

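The side view shows the lid tilted up with the bar in the fingers at (160,150) in the crop. I continue the arc.

arm_command(moves=[-0.4,0,-1.12,0,0,0,10,-0.88,0,-2.22,0,0,0,10,-1.42,0,-3.28,0,0,0,10,-2.03,0,-4.31,0,0,0,10,-2.7,0,-5.3,0,0,0,10])

```text
clock: 4.58
ee_pos: [467.3, -182.9, 173.4]
ee_rot: [[-0.999, 0.032, 0.003], [0.032, 0.999, -0.002], [-0.003, -0.002, -1.0]]
force: [9.5, -4.9, -11.1]
finger_gap: 42.4
grip_force: 62.4
```

arm_command(moves=[-0.73,0,-0.94,0,0,0,10,-1.52,0,-1.84,0,0,0,10,-2.36,0,-2.68,0,0,0,10,-3.26,0,-3.47,0,0,0,10,-4.2,0,-4.2,0,0,0,10])

```text
clock: 5.2
ee_pos: [507.1, -184.1, 213.9]
ee_rot: [[-0.999, 0.033, -0.002], [0.033, 0.999, -0.001], [0.002, -0.001, -1.0]]
force: [5.5, -6.2, -14.8]
finger_gap: 42.7
grip_force: 62.6
```

arm_command(moves=[-0.99,0,-0.65,0,0,0,10,-2.02,0,-1.2,0,0,0,10,-3.08,-0.05,-1.7,0,0,0,10,-4.17,-0.05,-2.15,0,0,0,10,-5.3,-0.1,-2.5,0,0,0,10])

```text
clock: 5.82
ee_pos: [561.5, -186.4, 240.8]
ee_rot: [[-0.999, 0.032, -0.0], [0.032, 0.999, 0.0], [0.0, 0.0, -1.0]]
force: [-2.3, -3.6, 1.2]
finger_gap: 42.9
grip_force: 61.6
```

```bash
python3 - <<'E'
from h import *
from cell import telemetry,optics
s=telemetry.sense(); print(s["ee_pos"],s["force"],s["finger_gap"])
w=optics.snapshot("side"); cv2.imwrite("pics/s2.png",w["color"][130:,200:])
for n in("side","top"):
    w=optics.snapshot(n); P=cloud(w);H=hsv(w);h,sa=H[...,0],H[...,1]
    m=(h>100)&(h<128)&(sa>80)&(P[...,2]>95)&(P[...,2]<300)&(P[...,0]>450)&(P[...,0]<720)&(P[...,1]<-80)&(w["range_z"]>0)
    q=P[m]; c=q.mean(0); u,d,v=np.linalg.svd(q-c,full_matrices=False); print(n,len(q),c,v[2],d)
    o=P[(h<16)&(sa>150)&(P[...,2]>180)&(P[...,0]>500)&(w["range_z"]>0)&(P[...,1]<-100)]; print(len(o), o.mean(0) if len(o) else 0)
E
```

```text
[ 561.45787946 -186.36502488  240.77339537] [-2.27576412 -3.55741602  1.15900337] 42.93722804116648
side 4346 [ 580.49273859 -207.57246907  177.28661949] [ 0.93709496 -0.03338804  0.34747413] [3162.66548727 3138.77485679  158.38649703]
455 [ 553.52719133 -186.67874482  265.82306611]
top 559 [ 575.28482832 -133.87082613  207.56036118] [-0.91637944  0.0635409  -0.39523573] [879.60581374 685.25125011 100.86212634]
173 [ 551.84177846 -182.65377451  272.41911956]
```

View pics/s2.png

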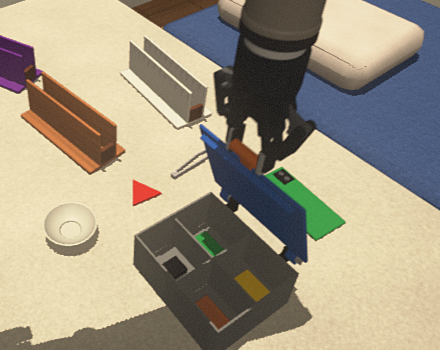

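The crop shows the lid about 20° short of upright, with the bar in the fingers at (245,155). Its measured plane normal also gives 69.7°. I finish the swing.

arm_command(moves=[-1.35,0,-0.44,0,0,0,10,-2.65,0,-0.76,0,0,0,10,-3.95,0,-1,0,0,0,10,-5.25,-0.05,-1.13,0,0,0,10,-6.6,-0.05,-1.18,0,0,0,10])

```text
clock: 6.6
ee_pos: [627.6, -188.1, 251.0]
ee_rot: [[-1.0, 0.031, -0.001], [0.031, 1.0, 0.001], [0.001, 0.001, -1.0]]
force: [-1.0, -1.0, -5.3]
finger_gap: 42.1
grip_force: 61.2
```

arm_command(moves=[0,0,0,0,0,0,10,0,0,0,0,0,0,10,0,0,0,0,0,0,10])

```text
clock: 6.98
ee_pos: [626.3, -188.5, 251.3]
ee_rot: [[-0.999, 0.032, -0.001], [0.032, 0.999, 0.001], [0.001, 0.001, -1.0]]
force: [-2.0, -1.0, -6.1]
finger_gap: 42.3
grip_force: 61.4
```

```bash
cat > lidm.py <<'E'
from h import *
from cell import telemetry,optics
import sys
zlo=float(sys.argv[1]); ylo=float(sys.argv[2]); yhi=float(sys.argv[3])
s=telemetry.sense(); print(s["clock"],s["ee_pos"].round(1),s["force"].round(1),s["finger_gap"].round(1))
w=optics.snapshot("side"); P=cloud(w);H=hsv(w);h,sa=H[...,0],H[...,1]
m=(h>100)&(h<128)&(sa>80)&(P[...,2]>zlo)&(P[...,2]<zlo+230)&(P[...,0]>420)&(P[...,0]<720)&(P[...,1]>ylo)&(P[...,1]<yhi)&(w["range_z"]>0)
q=P[m]; c=np.median(q,0); q=q[abs(q-c).max(1)<130]; c=q.mean(0); u,d,v=np.linalg.svd(q-c,full_matrices=False); n=v[2]*np.sign(v[2][0])
print(len(q),"c",c.round(1),"n",n.round(3),"lean",np.degrees(np.arcsin(n[2])),"yaw",np.degrees(np.arctan2(n[1],n[0])),"y",np.percentile(q[:,1],[.5,99.5]),"z",np.percentile(q[:,2],[.5,99.5]))
cv2.imwrite("pics/last.png",w["color"])
E
python3 lidm.py 95 -320 -80
```

```text
Traceback (most recent call last):
  File "lidm.py", line 5, in <module>
    s=telemetry.sense(); print(s["clock"],s["ee_pos"].round(1),s["force"].round(1),s["finger_gap"].round(1))
                                                                                   ^^^^^^^^^^^^^^^^^^^^^
AttributeError: 'float' object has no attribute 'round'
```

```bash
sed -i 's/s\["finger_gap"\].round(1)/s["finger_gap"]/' lidm.py; python3 lidm.py 95 -320 -80
```

```text
6.975 [ 626.3 -188.5  251.3] [-2.  -1.  -6.1] 42.29086029620227
8982 c [ 615.2 -199.3  177.9] n [ 0.999 -0.048  0.022] lean 1.268206927388616 yaw -2.762677982506233 y [-280.16041337 -101.2058884 ] z [ 96.93481445 247.00964024]
```

The lid is upright (1.3° lean), so I lift straight up.

arm_command(moves=[0,0,-0.7,0,0,0,10,0,0,-1.8,0,0,0,10,0,0,-3.2,0,0,0,10,0,0,-4.6,0,0,0,10,0,0,-6,0,0,0,10])

```text
clock: 7.65
ee_pos: [627.4, -188.8, 313.4]
ee_rot: [[-0.999, 0.032, 0.002], [0.032, 0.999, -0.0], [-0.002, -0.0, -1.0]]
force: [0.1, 0.6, -3.7]
finger_gap: 42.3
grip_force: 62.5
```

arm_command(moves=[0,0,-1,0,0,0,10,0,0,-2,0,0,0,10,0,0,-2.5,0,0,0,10,0,0,-2.5,0,0,0,10])

```text
clock: 8.15
ee_pos: [627.0, -188.8, 336.8]
ee_rot: [[-0.999, 0.032, 0.0], [0.032, 0.999, -0.0], [-0.0, -0.0, -1.0]]
force: [-0.7, -0.3, -3.4]
finger_gap: 42.3
grip_force: 62.4
```

```bash
python3 lidm.py 140 -320 -80
```

```text
8.15 [ 627.  -188.8  336.8] [-0.7 -0.3 -3.4] 42.32324799404179
11216 c [ 622.2 -200.7  262.5] n [ 0.995 -0.045  0.086] lean 4.961401177829878 yaw -2.61345042529511 y [-281.18771641 -100.93451699] z [158.86084718 332.39451897]
```

View pics/last.png

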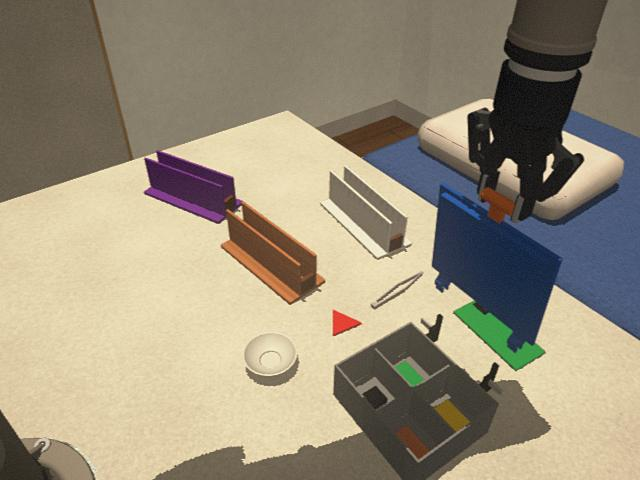

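The lid hangs free of the pins, bar in the fingers at (497,205), and clears the box. I carry it over to the rack.

arm_command(moves=[0.5,2,0,0,0,0,10,1.3,5,0,0,0,0,10,2.35,9,0,0,0,0,10,3.4,13,0,0,0,0,10,4.4,17,0,0,0,0,10])

```text
clock: 8.82
ee_pos: [587.2, -14.6, 336.2]
ee_rot: [[-1.0, 0.031, -0.001], [0.031, 1.0, 0.001], [0.001, 0.001, -1.0]]
force: [-0.4, 0.6, -3.5]
finger_gap: 42.4
grip_force: 62.4
```

arm_command(moves=[1.05,4,0,0,0,0,10,2.1,8,0,0,0,0,10,3.1,12,0,0,0,0,10,4.05,15.5,0,0,0,0,10,4.85,18.5,0,0,0,0,10])

```text
clock: 9.45
ee_pos: [544.0, 171.9, 336.3]
ee_rot: [[-1.0, 0.029, -0.001], [0.029, 1.0, 0.0], [0.001, 0.0, -1.0]]
force: [-0.0, -0.9, -3.1]
finger_gap: 42.1
grip_force: 62.4
```

arm_command(moves=[0.5,2,0,0,0,-2,10,0.85,3.3,0,0,0,-4,10,1.05,4,0,0,0,-6,10,1.13,4.3,0,0,0,-8.2,10,1.13,4.3,0,0,0,-8.2,10])

```text
clock: 10.07
ee_pos: [536.1, 211.6, 336.6]
ee_rot: [[-0.994, -0.11, 0.0], [-0.11, 0.994, -0.0], [-0.0, -0.0, -1.0]]
force: [0.3, 0.4, -4.7]
finger_gap: 42.4
grip_force: 62.4
```

arm_command(moves=[0,0,0,0,0,0,10,0,0,0,0,0,0,10])

```text
clock: 10.32
ee_pos: [536.0, 211.8, 336.6]
ee_rot: [[-0.994, -0.11, 0.0], [-0.11, 0.994, -0.0], [-0.0, -0.0, -1.0]]
force: [0.1, -0.4, -2.8]
finger_gap: 42.8
grip_force: 62.4
```

```bash
python3 lidm.py 140 90 330; python3 - <<'E'
from h import *
from cell import optics,telemetry
print(telemetry.sense()["ee_rot"].round(4))
w=optics.snapshot("side");P=cloud(w);H=hsv(w);h,sa=H[...,0],H[...,1]
m=(h<20)&(sa>80)&(P[...,2]>76)&(P[...,2]<90)&(P[...,0]>450)&(P[...,0]<650)&(P[...,1]>80)&(P[...,1]<340)&(w["range_z"]>0)
print(m.sum(),cv2.minAreaRect(P[m][:,:2].astype(np.float32)))
E
```

```text
10.325 [536.  211.8 336.6] [ 0.1 -0.4 -2.8] 42.80984948241226
4987 c [533.  201.2 259. ] n [0.991 0.096 0.088] lean 5.067640381016739 yaw 5.531529733250455 y [118.28032767 296.98548079] z [156.7676284  331.89061212]
[[-9.939e-01 -1.102e-01  1.000e-04]
 [-1.102e-01  9.939e-01 -0.000e+00]
 [-1.000e-04 -1.000e-04 -1.000e+00]]
937 ((542.6589965820312, 211.62728881835938), (46.789207458496094, 219.8387451171875), 5.824809551239014)
```

View pics/last.png

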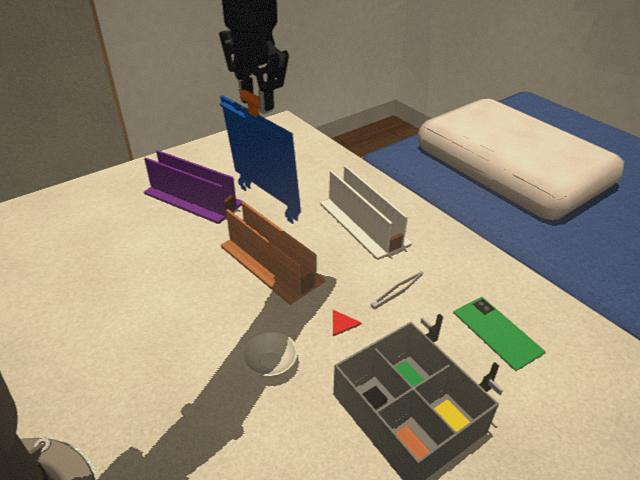

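The lid hangs over the wooden rack (crop centre about (262,150) over (272,250)). Its origin comes out at about (543.7, 209), against a slot centre of (542.9, 211.6). I shift 2.5 mm along the slot and lower gently.

arm_command(moves=[0,0.25,1.5,0,0,0,10,0,0.25,3.5,0,0,0,10,0,0.25,5.3,0,0,0,10,0,0.25,6.7,0,0,0,10,0,0.25,7,0,0,0,10])

```text
clock: 11.05
ee_pos: [535.0, 214.6, 265.2]
ee_rot: [[-0.994, -0.111, -0.002], [-0.111, 0.994, -0.001], [0.002, -0.001, -1.0]]
force: [-1.6, 0.4, -3.2]
finger_gap: 42.6
grip_force: 62.4
```

```bash
python3 lidm.py 95 90 330; python3 -c "
import cv2;a=cv2.imread('pics/last.png')[60:320,150:400];cv2.imwrite('pics/c1.png',cv2.resize(a,None,fx=2,fy=2))"
```

```text
11.05 [535.  214.6 265.2] [-1.6  0.4 -3.2] 42.635466762808846
4168 c [531.1 204.5 189.4] n [0.992 0.096 0.08 ] lean 4.609705493389982 yaw 5.5450431930138375 y [121.42465806 300.60570896] z [ 98.83934902 261.99830236]
```

View pics/c1.png

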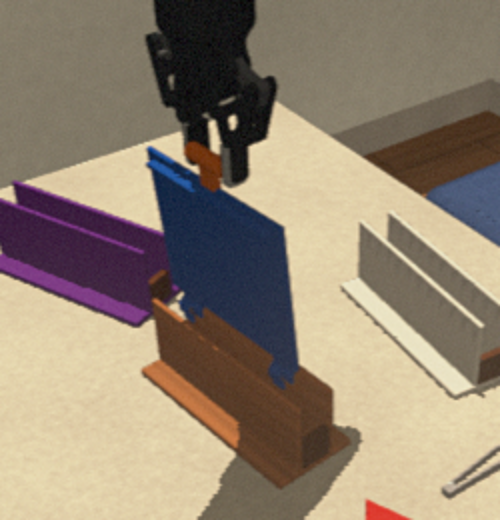

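The ears hang just between the walls at (190,310) and (285,378). I nudge +1 mm in x and keep lowering slowly.

arm_command(moves=[-0.1,0,0.6,0,0,0,10,-0.1,0,1.6,0,0,0,10,-0.1,0,2.6,0,0,0,10,-0.1,0,3.6,0,0,0,10,-0.1,0,4.2,0,0,0,10])

```text
clock: 11.72
ee_pos: [536.2, 214.8, 223.6]
ee_rot: [[-0.994, -0.111, -0.001], [-0.111, 0.994, -0.001], [0.001, -0.0, -1.0]]
force: [-0.9, -0.3, -3.3]
finger_gap: 42.5
grip_force: 62.4
```

arm_command(moves=[0,0,0.6,0,0,0,10,0,0,1.2,0,0,0,10,0,0,1.6,0,0,0,10,0,0,1.9,0,0,0,10,0,0,1.9,0,0,0,10])

```text
clock: 12.35
ee_pos: [536.5, 214.9, 205.4]
ee_rot: [[-0.994, -0.111, -0.0], [-0.111, 0.994, -0.0], [0.0, -0.0, -1.0]]
force: [0.2, -0.3, -2.9]
finger_gap: 42.3
grip_force: 62.4
```

arm_command(moves=[0,0,0.3,0,0,0,10,0,0,0.6,0,0,0,10,0,0,0.8,0,0,0,10,0,0,0.8,0,0,0,10])

```text
clock: 12.85
ee_pos: [536.4, 214.9, 197.4]
ee_rot: [[-0.994, -0.111, -0.0], [-0.111, 0.994, -0.0], [0.0, -0.0, -1.0]]
force: [-0.7, 0.3, -3.5]
finger_gap: 42.3
grip_force: 62.4
```

arm_command(moves=[0,0,0.1,0,0,0,10,0,0,0.2,0,0,0,10,0,0,0.25,0,0,0,10])

```text
clock: 13.22
ee_pos: [537.5, 214.8, 196.1]
ee_rot: [[-0.994, -0.11, 0.002], [-0.11, 0.994, 0.001], [-0.002, 0.0, -1.0]]
force: [-0.5, -1.9, 6.0]
finger_gap: 42.4
grip_force: 63.3
```

```bash
python3 lidm.py 92 90 330
```

```text
13.225 [537.5 214.8 196.1] [-0.5 -1.9  6. ] 42.42708150328382
2419 c [531.6 206.2 146.3] n [0.99  0.097 0.101] lean 5.783483217035808 yaw 5.591217821122422 y [121.71022583 302.26960468] z [ 92.4524009  191.94417117]
```

The lid touched down (force went from -3.5 to +6 N), so I release and retreat upward.

arm_command(moves=[0,0,-0.1,0,0,0,60,0,0,-0.1,0,0,0,75,0,0,-0.1,0,0,0,100,0,0,-0.1,0,0,0,100,0,0,-0.1,0,0,0,100])

```text
clock: 13.9
ee_pos: [536.6, 215.0, 196.1]
ee_rot: [[-0.994, -0.111, 0.0], [-0.111, 0.994, 0.0], [-0.0, 0.0, -1.0]]
force: [-0.7, 0.1, -0.0]
finger_gap: 85.7
grip_force: 0.0
```

arm_command(moves=[0,0,-1,0,0,0,100,0,0,-3,0,0,0,100,0,0,-6,0,0,0,100,0,0,-10,0,0,0,100,0,0,-13,0,0,0,100])

```text
clock: 14.52
ee_pos: [536.9, 215.0, 328.7]
ee_rot: [[-0.994, -0.111, 0.002], [-0.111, 0.994, 0.001], [-0.002, 0.001, -1.0]]
force: [-0.2, 0.3, -0.4]
finger_gap: 85.1
grip_force: 0.0
```

```bash
python3 lidm.py 92 90 330; python3 lidm.py 92 90 330 | tail -1
```

```text
14.525 [536.9 215.  328.7] [-0.2  0.3 -0.4] 85.0511724510047
1576 c [513.1 207.9 148.4] n [0.963 0.1   0.249] lean 14.4385147926612 yaw 5.935709904822788 y [116.91037611 297.0882994 ] z [ 92.65937683 187.58836678]
1577 c [513.  207.7 148.7] n [0.963 0.1   0.249] lean 14.428893267938445 yaw 5.942386490939421 y [116.68785613 297.00111068] z [ 92.48088606 187.57549501]
```

View pics/last.png

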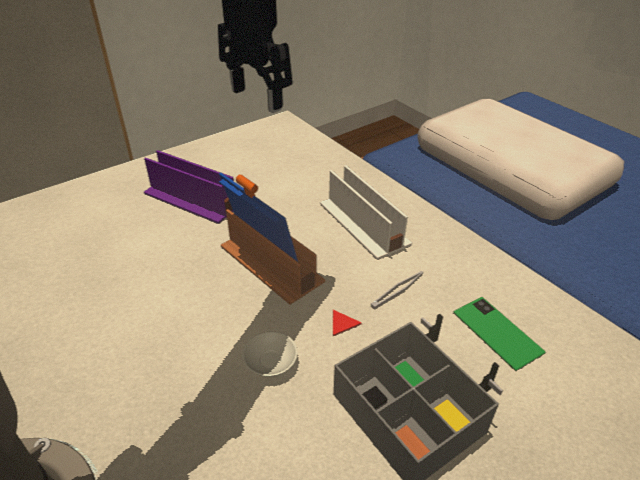

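The lid stands at rest in the wooden rack, bar on top at (245,183), leaning 0.25 rad. Its origin is about 6 mm off the slot's middle, and the gripper is clear.

```bash
python3 -c "
from cell import order;print(order.hand_in())"
```

```text
the job is handed in; nothing more can be done
None
```

The lid is off the box and standing in the wooden rack's slot, bar on top, at rest with a 0.25 rad lean and about 6 mm off the slot's middle. The gripper is clear, and I handed the job in after about 14.5 s; the hand-in call returned no verdict.

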